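Move the slide magazines on one station

TASK

Move every slide magazine on by one step: the cleaned one in the cleaning cradle (in front of the brass roller) goes into the scanner's channel, the scanned one in the scanner goes into the open bay of the cream slide box, and the one waiting in the slide box goes into the cleaning cradle; the empty rubber mat is free for parking one meanwhile. Let each end up flat on the floor of its bay, keep the magazines upright so that no slides fall out, and set them down rather than dropping them. Leave the loupe, the film clip and the brush where they lie.

Things in the scene. Friction and masses are not known exactly. Their poses are not given: they have to be found in the camera images.
- mag_long: Grey plastic straight slide magazine, longest of three: 186 mm long (x), 54 mm wide (y), side walls 46 mm high, white slide mounts in it up to 54 mm. Starts in the cleaning cradle, goes to the scanner (too long for the box). Origin: centre of underside, z up. Ends alike, either way round is fine. 204 g +-40%. Grip across the 54 mm width, near the middle.
- mag_medium: Grey plastic straight slide magazine, middle of three: 156 mm long (x), 54 mm wide (y), side walls 46 mm high, white slide mounts in it up to 54 mm. Starts in the scanner, goes to the slide box. Origin: centre of underside, z up. Ends alike, either way round is fine. 180 g +-40%. Grip across the 54 mm width, near the middle.
- mag_short: Grey plastic straight slide magazine, shortest of three: 126 mm long (x), 54 mm wide (y), side walls 46 mm high, white slide mounts in it up to 54 mm. Starts in the slide box, goes to the cleaning cradle. Origin: centre of underside, z up. Ends alike, either way round is fine. 156 g +-40%. Grip across the 54 mm width, near the middle.
- scanner: Fixed slide scanner: black magazine channel (the bay) in front of a dark housing with display and vents. Origin: on the counter under the bay's centre; x along the bay to the housing, z up. Bay open on top, inside 210 x 72 mm, floor 8 mm and rim 22 mm above the origin, walls 4 mm thick. Housing 150 deep, 160 wide, 110 mm high, from x = 109 mm on.
- slide_box: Fixed cream plastic slide box: open magazine bay before a compartment with a half-open sliding door on top (no part of the job). Origin: on the counter under the bay's centre; x along the bay to the compartment, z up. Bay open on top, inside 180 x 72 mm, floor 8 mm and rim 22 mm above the origin, walls 4 mm thick. Compartment 120 deep, 130 wide, 81 mm high, from x = 94 mm on.
- cleaner: Fixed cleaning cradle: bare aluminium saddle (the bay) before a brass film cleaning roller between dark brackets. Origin: on the counter under the bay's centre; x along the bay to the roller, z up. Bay open on top, inside 210 x 72 mm, floor 8 mm and rim 22 mm above the origin, walls 3 mm thick. Roller stand 85 deep, 130 wide (crank to y = 84), 95 mm high, from x = 109 mm on.
- mat: Empty dark ribbed rubber mat lying on the counter, fixed: 210 mm long (x), 100 mm wide (y), 3 mm thick; a free spot where a magazine can stand for a while. Origin: centre of its underside, z up.
- loupe: Black round slide loupe standing on the counter, 46 mm across, 42 mm high; loose, to be left alone. Origin: centre of its underside.
- film_clip: Steel tweezer-shaped film clip lying flat, 130 mm long (x), 22 mm wide, 8 mm high; loose, to be left alone. Origin: under its middle.
- brush: Flat dusting brush with wooden handle and brass ferrule, lying flat, 138 mm long (x), 47 mm wide, 13 mm high; loose, to be left alone. Origin: under its middle.
Things that resemble listed ones, but are neither listed nor needed, are in the scene too. What is shaped like the mag_short but orange or pink is not meant. What is shaped like the mag_long but purple is not meant.

How it is judged:
At the end, for the whole second after the job is handed in: Long magazine in the scanner, medium in the slide box, short in the cleaning cradle: each flat on the bay floor (height within 4 mm), between its walls (13 mm across; 16, 16 and 46 mm along), turned under 0.25 rad, released and at rest (x of mag_long in the frame of scanner between -0.016 and 0.016 m and y of mag_long in the frame of scanner between -0.013 and 0.013 m and z of mag_long in the frame of scanner between 0.004 and 0.012 m and angle between each of mag_long, mag_medium, mag_short's own z axis and vertical below 0.06 rad and angle between the x axis of mag_long and the x axis of scanner, either way round below 0.25 rad and linear speed of each of mag_long, mag_medium, mag_short below 0.02 m/s and angular speed of each of mag_long, mag_medium, mag_short below 0.1 rad/s and x of mag_medium in the frame of slide_box between -0.016 and 0.016 m and y of mag_medium in the frame of slide_box between -0.013 and 0.013 m and z of mag_medium in the frame of slide_box between 0.004 and 0.012 m and angle between the x axis of mag_medium and the x axis of slide_box, either way round below 0.25 rad and x of mag_short in the frame of cleaner between -0.046 and 0.046 m and y of mag_short in the frame of cleaner between -0.013 and 0.013 m and z of mag_short in the frame of cleaner between 0.004 and 0.012 m and angle between the x axis of mag_short and the x axis of cleaner, either way round below 0.25 rad); the robot touches nothing.
It fails at once if a magazine is tipped more than about 35 degrees (its slides would fall out) (angle between any of mag_long, mag_medium, mag_short's own z axis and vertical above 0.6 rad).
It fails at once if a magazine is dropped or thrown (faster than 0.6 m/s while not gripped: a free fall of about 2 cm) ((linear speed of mag_long above 0.6 m/s and contact force between the fingers and mag_long below 0.2 N) or (linear speed of mag_medium above 0.6 m/s and contact force between the fingers and mag_medium below 0.2 N) or (linear speed of mag_short above 0.6 m/s and contact force between the fingers and mag_short below 0.2 N)).
It fails at once if the loupe, the film clip or the brush is pushed more than 25 mm from its place (distance of any of loupe, film_clip, brush from where it was at the start of the episode above 0.025 m).
It also fails if it takes over 115 s, if anything falls off the work surface, if the arm or the gripper's body presses on something with over 40 N, if the wrist force passes 120 N, or if a joint passes its speed limit or range.

ROBOT

A 6-joint arm with a two-finger parallel gripper is mounted at the origin on the work surface. World frame = base frame: x ahead of the robot, y to its left, z up, the work surface at z = 0. Lengths are in m, angles in rad, forces in N, time in s.
With the tool pointing down it reaches from about 0.3 to 0.775 m from the base axis. Payload 14.6 kg.
Tool frame: the origin (TCP) lies midway between the tips of the shut fingers; the grasp point (between the pads) lies 19 mm behind it (ctrl.pinch_z is the distance from the TCP to the grasp point, in m); z points along the fingers, y is the line along which they close (so a half turn about z gives the same grasp; the last joint's range is limited). The gripper opens to 94 mm and grips with 3 to 60 N. Pads are 16 mm wide; open, the fingers measure 119 mm over their backs; the gripper's body (75 mm by 177 mm) begins 78 mm behind the grasp point.
Start: joints at [1.148, 0.3, 1.521, -0, 1.321, -0.067], TCP at [0.192, 0.516, 0.205] pointing down, gripper open.
Joint ranges: [-3.03, 3.03], [-0.79, 2.21], [0.23, 2.52], [-1.04, 4.18], [0, 3.07], [-2.55, 2.55]. Speed limits (rad/s): [2.22, 2.22, 2.57, 3.14, 3.14, 3.14].

INTERFACE

Orientations are given as [roll, pitch, yaw] about the fixed x, y, z axes, in that order (R = Rz(yaw) Ry(pitch) Rx(roll)).
In Python, from station import ctrl gives the robot as it stands.
- The arm moves only by the tool jog_arm, never from a script. Its argument "motion" is a list of rows, each a list of 7 numbers: the shift along the tool's x, y, z in m, then the turn, a rotation vector about the tool's x, y, z in rad, then the opening, from -1 (shut) to 1 (fully open). In form: [[tx, ty, tz, rx, ry, rz, gripper], ...]. A call has 1 to 5 rows; each row shifts and turns the commanded pose from where the row before left it, along the tool's axes as they then stand; what a row does not reach is not made up. A row lasts 1/10 s, in which the tool goes at most 50 mm and 8.59 degrees, less where a joint would pass 70% of its speed; a pose out of reach is approached as far as the arm can. A call is refused whole if a number of a shift passes 0.05 or a number of a turn 0.15, either way. A call with a gripper value outside its range is refused whole. The fingers move at their own pace and stop on an object; "squeeze" is the grip in N (left out, the last holds). Time passes only in rows, so rows that do not move let the fingers close. It gives the time, the measured TCP pose, the force, the opening and the grip force at its end, in the units of the state.
- ctrl.get_obs(): the state, without advancing time (a new reading comes with each control period).
- ctrl.camera(name): name is "scene" or "side" or "wrist"; returns the picture (384x512x3 uint8, red, green, blue); there is no depth.
- ctrl.camera_model(name): a dict with "intrinsics" (3x3 intrinsics, pixels), "k1" (the pictures are not rectified: a ray, as slopes to the right and down, at radius r is drawn at 1 + k1 r^2 times it, then the intrinsics apply), "rvec" (rotation vector, rad) and "tvec" (3), from world to camera coordinates, as OpenCV has them. Camera axes: x right, y down, z forward; pixel columns grow to the right and rows downward; lengths in m; the calibration is good to about 2 mm. A picture is of the moment at which its call begins: read the wrist's pose just before it. camera_model takes no time and is no camera call; for the wrist camera it gives the pose at the moment of the call.
- ctrl.hand_in(): hands the job in; it is judged then, once.
The state is a dict: "time_s": time; "qpos": joint angles; "joint_vel": joint speeds; "tau": joint torques, N m; "ee_pos": TCP position; "eef_rot": TCP orientation; "force": force on the tool from outside, world axes, zero at the start; "moment": the same for the moment, N m; "grip_width": finger opening in m; "grip_force": force on a finger pad.
Only numpy, scipy, OpenCV 4.12 (cv2) and the standard library are available. Lean on these libraries where they do the work, as an engineer would, in place of code of your own. Each camera call takes 0.05 s, during which the arm holds its last target. There are 200 camera calls.

## Working session

There is one attempt and no reset: what is moved stays moved. The work goes in short steps, Python scripts to look and compute and a tool call to move; the robot and the scene stay as the last step left them, time stands still between calls to the robot, and variables do not carry over. Pictures are saved under pics/ and viewed, at most 14 in all, crops included, and the job is handed in when it is done.

Besides the shell and the picture viewer there is one more tool, called as a command line: name --pt "numbers of a row" for each row, then --argument value for the rest. jog_arm: Moves the arm, as the interface text tells. Its arguments: {"type":"object","properties":{"motion":{"type":"array"},"squeeze":{"type":"number"}},"required":["motion"]}

```bash
mkdir -p pics; cat > h.py <<'E'
import numpy as np, cv2
from station import ctrl
def ray(m,px):
    K=np.array(m['intrinsics']);k=m['k1'];d=(np.array(px,float)-K[:2,2])/[K[0,0],K[1,1]]
    u=d.copy()
    for _ in range(20): u=d/(1+k*(u@u))
    R=cv2.Rodrigues(np.array(m['rvec'],float))[0];t=np.array(m['tvec'],float).ravel()
    return -R.T@t, R.T@np.r_[u,1]
def onz(m,px,z):
    o,d=ray(m,px); return o+d*(z-o[2])/d[2]
def proj(m,P):
    K=np.array(m['intrinsics']);R=cv2.Rodrigues(np.array(m['rvec'],float))[0]
    c=R@np.array(P,float)+np.array(m['tvec'],float).ravel();u=c[:2]/c[2];u=u*(1+m['k1']*(u@u))
    return u*[K[0,0],K[1,1]]+K[:2,2]
def snap(n,f):
    m=ctrl.camera_model(n);im=ctrl.camera(n)[:,:,::-1].copy();cv2.imwrite(f'pics/{f}_raw.png',im);return m,im
E
python3 - <<'E'
from h import *
for n in('scene','side','wrist'):
    m,im=snap(n,n+'0');print(n,ray(m,(256,192)))
a=[cv2.imread(f'pics/{n}0_raw.png') for n in('scene','side')]
for n,i in zip(('scene','side'),a): cv2.imwrite(f'pics/{n}0.png',cv2.resize(i,(800,600)))
o=ctrl.get_obs();print(o['time_s'],o['ee_pos'],o['eef_rot'],o['grip_width'],ctrl.pinch_z)
E
```

```text
scene (array([0.95452859, 0.58079653, 0.69785765]), array([-0.52785073, -0.55336817, -0.64443468]))
side (array([-0.02003631, -0.49721068,  0.83016943]), array([ 0.4202844 ,  0.47282687, -0.77458815]))
wrist (array([0.11322794, 0.54452499, 0.38339813]), array([ 0.27771281, -0.10824294, -0.95468627]))
0.15 [0.19149817 0.51539935 0.20503459] [-3.14074287e+00 -7.18460635e-05  2.78583217e+00] 0.09390367194700301 0.0188
```

View pics/scene0.png

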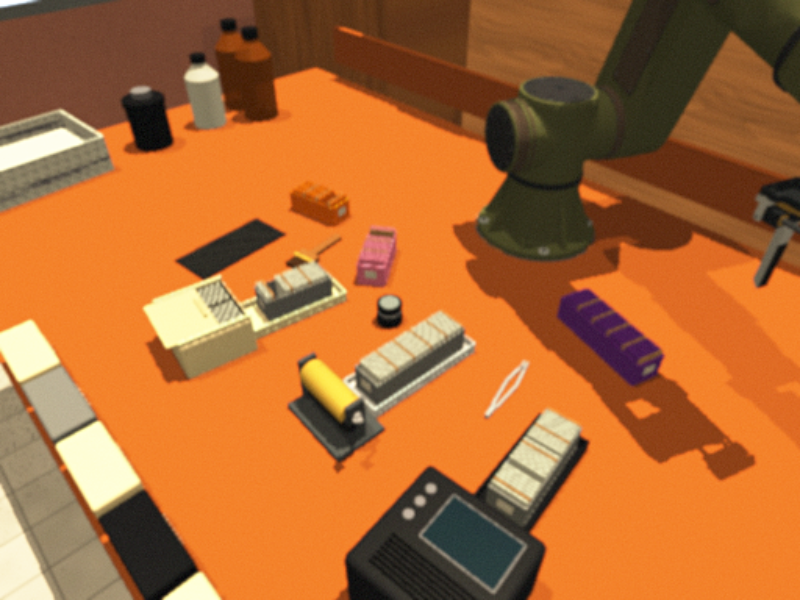

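View pics/side0.png

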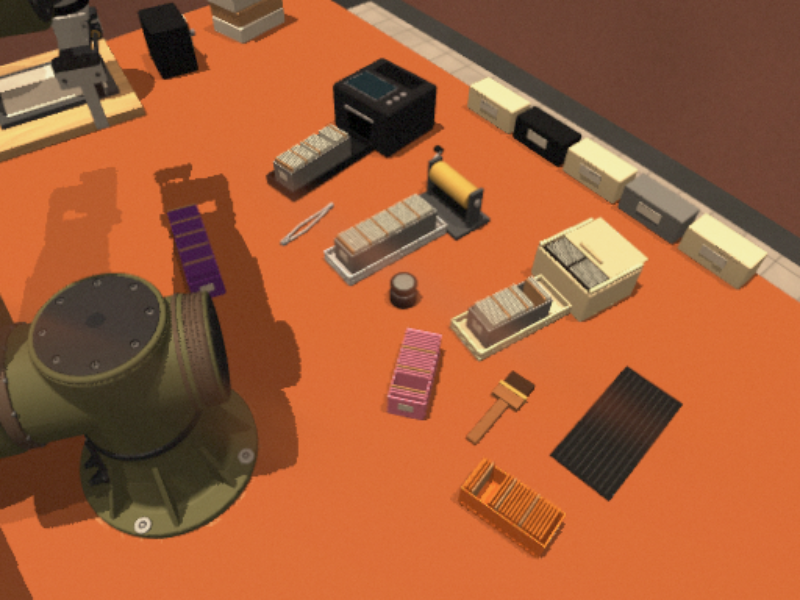

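Candidates for the magazines (side 800x600): grey ones at (313,157) in scanner = medium, (387,233) in cradle = long, (510,312) in box = short. Decoys: pink (414,372), orange (512,507), purple (195,250). The grey ones inside the bays match the description; I check them in a crop.

```bash
python3 - <<'E'
from h import *
im=cv2.imread('pics/side0_raw.png');cv2.imwrite('pics/c1.png',cv2.resize(im[60:252,165:421],(800,600),interpolation=cv2.INTER_CUBIC))
E
```

```text
(no output)
```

View pics/c1.png

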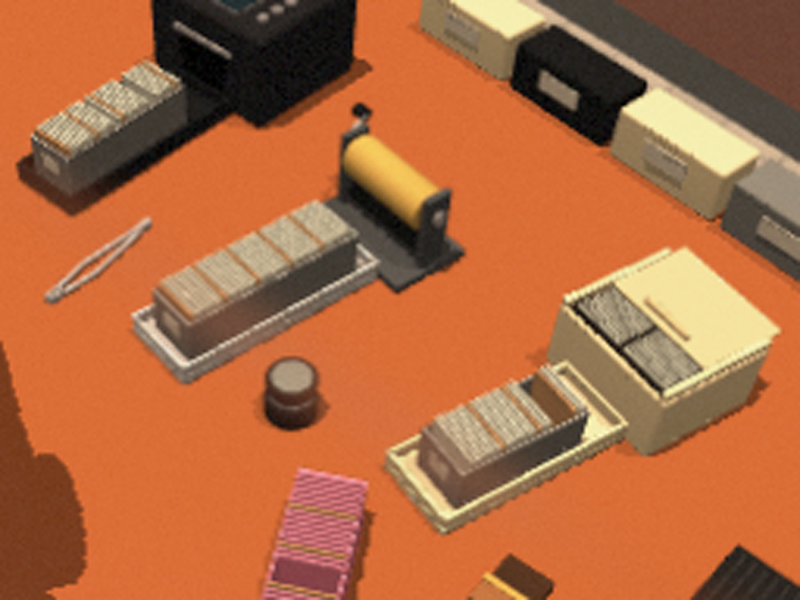

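```bash
python3 - <<'E'
from h import *
m=ctrl.camera_model('side')
c=lambda p:(p[0]/3.125+165-.3,p[1]/3.125+60-.3)
for n,L,(l,nr,r) in(('scanner',.218,((20,165),(72,203),(231,108))),('cleaner',.216,((135,316),(186,366),(378,262))),('box',.188,((388,456),(443,518),(625,422)))):
    l,nr,r=[onz(m,c(p),.022)[:2] for p in(l,nr,r)]
    d=r-nr;mid=(l+nr)/2;e=d/np.linalg.norm(d);w=l-nr
    print(n,'len',np.linalg.norm(d).round(3),'wid',np.linalg.norm(w).round(3),'yaw',np.arctan2(d[1],d[0]).round(3),'yaw_w',np.arctan2(-w[0],w[1]).round(3),'ctr',(mid+e*L/2).round(4))
for n,h,ps in(('long',.046,((155,290),(190,335),(357,240))),('med',.046,((33,137),(70,165),(184,85))),('short',.046,((422,436),(457,480),(587,410)))):
    l,nr,r=[onz(m,c(p),h)[:2] for p in ps];d=r-nr
    print(n,np.linalg.norm(d).round(3),np.linalg.norm(l-nr).round(3),np.arctan2(d[1],d[0]).round(3),((l+r)/2).round(4))
q=np.array([onz(m,(x*.64-.2,y*.64-.2),.003)[:2] for x,y in((627,367),(682,405),(610,498),(552,455))]);d=q[0]-q[3]
print('mat',q.mean(0),np.arctan2(d[1],d[0]),np.linalg.norm(d))
for n,p,z in(('loupe',(402,290),.02),('clipA',(284,241),0),('clipB',(332,206),0),('brushA',(470,440),0),('brushB',(528,376),0),('pink',(414,372),.046),('purpA',(180,208),.046),('purpB',(212,295),.0)):
    print(n,onz(m,(p[0]*.64,p[1]*.64),z)[:2].round(3))
E
```

```text
scanner len 0.208 wid 0.078 yaw 0.094 yaw_w 0.108 ctr [0.5307 0.3677]
cleaner len 0.211 wid 0.074 yaw -0.042 yaw_w -0.006 ctr [0.4946 0.1204]
box len 0.185 wid 0.071 yaw -0.143 yaw_w -0.11 ctr [ 0.5432 -0.1375]
long 0.186 0.061 -0.008 [0.4949 0.1255]
med 0.162 0.057 0.198 [0.5185 0.3847]
short 0.132 0.049 -0.126 [ 0.5351 -0.1354]
mat [ 0.52274402 -0.37871238] 0.11955684020155996 0.20574427610733415
loupe [0.436 0.012]
clipA [0.355 0.247]
clipB [0.478 0.268]
brushA [ 0.342 -0.252]
brushB [ 0.487 -0.23 ]
pink [ 0.335 -0.135]
purpA [0.234 0.394]
purpB [0.19  0.217]
```

jog_arm --pt "0 0 0 0 0 -0.11 1" --pt "0 0 0 0 0 -0.11 1" --pt "-0.0286 -0.0398 0 0 0 0 1" --pt "-0.0286 -0.0398 0 0 0 0 1" --pt "-0.0286 -0.0398 0 0 0 0 1" --squeeze 35

```text
time_s: 0.65
ee_pos: [0.2606, 0.384, 0.2051]
eef_rot: [-3.141, -0.0, 3.007]
force: [1.0, 0.9, 1.3]
grip_width: 0.0945
grip_force: 0.0
```

jog_arm --pt "-0.0286 -0.0398 0 0 0 0 1" --pt "-0.0286 -0.0398 0 0 0 0 1" --pt "-0.0286 -0.0398 0 0 0 0 1" --pt "-0.0286 -0.0398 0 0 0 0 1" --pt "-0.0286 -0.0398 0 0 0 0 1"

```text
time_s: 1.15
ee_pos: [0.3756, 0.1672, 0.2056]
eef_rot: [3.141, 0.0, 3.006]
force: [0.9, 0.5, 0.3]
grip_width: 0.0938
grip_force: 0.0
```

jog_arm --pt "-0.0286 -0.0398 0 0 0 0 1" --pt "-0.0286 -0.0398 0 0 0 0 1" --pt "-0.0286 -0.0398 0 0 0 0 1" --pt "-0.0286 -0.0398 0 0 0 0 1" --pt "-0.0286 -0.0398 0 0 0 0 1"

```text
time_s: 1.65
ee_pos: [0.4904, -0.0495, 0.2054]
eef_rot: [3.142, 0.0, 3.005]
force: [0.6, 1.0, 0.4]
grip_width: 0.0941
grip_force: 0.0
```

jog_arm --pt "-0.0286 -0.0398 0 0 0 0 1" --pt "-0.0286 -0.0398 0 0 0 0 1" --pt "0 0 0 0 0 0 1"

```text
time_s: 1.95
ee_pos: [0.5368, -0.1382, 0.2042]
eef_rot: [-3.141, -0.001, 3.002]
force: [-0.3, 0.9, 0.5]
grip_width: 0.0941
grip_force: 0.0
```

```bash
cat >> h.py <<'E'
def look(f):
    m,im=snap('wrist',f);cv2.imwrite(f'pics/{f}.png',cv2.resize(im,(800,600),interpolation=cv2.INTER_CUBIC))
    import json;json.dump({k:np.array(v).tolist() for k,v in m.items()},open(f'{f}.json','w'))
    return m
def load(f):
    import json;return json.load(open(f+'.json'))
def big(m,p,z): return onz(m,(p[0]*.64-.18,p[1]*.64-.18),z)
def quad(m,L,z,ps):
    "L: full outer length; ps: outer corners a,b at one end (a=left) then optional c next to b"
    for p in ps: print(big(m,p,z)[:2].round(4))
def plan(x,y,yaw):
    o=ctrl.get_obs();p=o['ee_pos'];Y=o['eef_rot'][2]
    dy=(yaw-Y+np.pi/2)%np.pi-np.pi/2;Yn=Y+dy;d=np.array([x-p[0],y-p[1]])
    c,s=np.cos(Yn),np.sin(Yn)
    print('t',round(o['time_s'],2),'at',p.round(4),'rot',o['eef_rot'].round(3),'w',round(o['grip_width'],4),'F',np.round(o['force'],1),'| rz',round(-dy,3),'tx,ty',(c*d[0]+s*d[1]).round(4),(s*d[0]-c*d[1]).round(4),'tz=',p[2].round(4),'- target z')
E
python3 - <<'E'
from h import *
look('w1');plan(.535,-.135,-.13)
E
```

```text
t 2.0 at [ 0.536  -0.1359  0.2043] rot [ 3.141e+00 -2.000e-03  3.003e+00] w 0.0939 F [ 0.   0.8 -0.4] | rz -0.009 tx,ty 0.0011 0.0008 tz= 0.2043 - target z
```

View pics/w1.png

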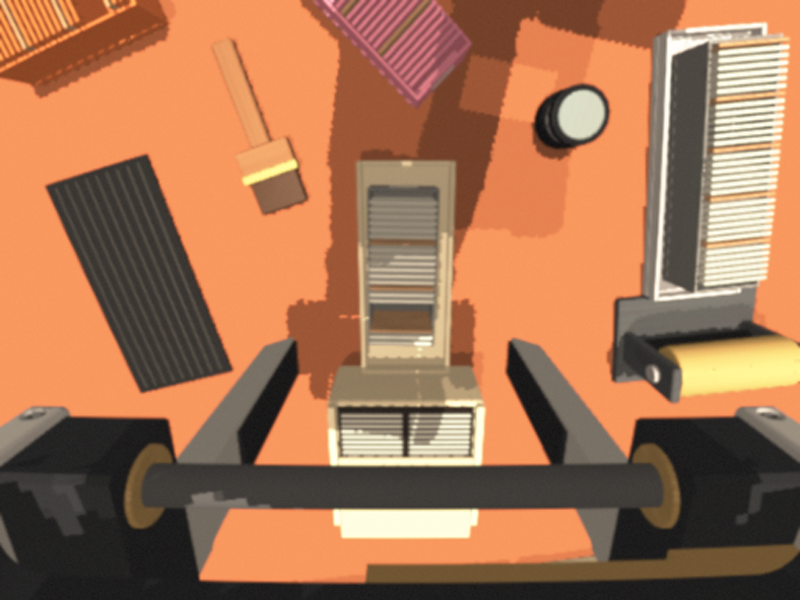

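The view shows the box bay (358–456, 162–368) with the short magazine in it (368–439, 187–347), and the mat at (47–231, 156–391).

```bash
python3 - <<'E'
from h import *
m=load('w1')
def rep(n,z,ps):
    q=np.array([big(m,p,z)[:2] for p in ps]);d=(q[3]+q[2]-q[0]-q[1])/2
    print(n,q.mean(0).round(4),'len',np.linalg.norm(d).round(4),'wid',np.linalg.norm(q[1]-q[0]).round(4),np.linalg.norm(q[3]-q[2]).round(4),'yaw',np.arctan2(d[1],d[0]).round(3))
rep('box',.022,((358,163),(456,163),(451,368),(362,366)))
rep('short',.054,((368,187),(439,187),(434,347),(371,347)))
rep('mat',.003,((47,187),(148,156),(231,370),(143,391)))
rep('cleaner',.022,((657,34),(767,26),(757,290),(648,298)))
E
```

```text
box [ 0.5406 -0.1346] len 0.1784 wid 0.0782 0.0812 yaw -0.138
short [ 0.5321 -0.1367] len 0.1275 wid 0.0524 0.0516 yaw -0.144
mat [ 0.522  -0.3756] len 0.205 wid 0.0984 0.0946 yaw 0.116
cleaner [0.4909 0.1212] len 0.211 wid 0.0863 0.099 yaw 0.005
```

jog_arm --pt "0.004 0.001 0.045 0 0 0 1" --pt "0 0 0.045 0 0 0 1" --pt "0 0 0.04 0 0 0 1" --pt "0 0 0.025 0 0 0 1" --pt "0 0 0.015 0 0 0 1"

```text
time_s: 2.5
ee_pos: [0.5306, -0.131, 0.0333]
eef_rot: [3.141, -0.003, 3.007]
force: [0.8, -0.2, 0.9]
grip_width: 0.0943
grip_force: 0.0
```

jog_arm --pt "0 0 0.004 0 0 0 1" --pt "0 0 0 0 0 0 0.2" --pt "0 0 0 0 0 0 -0.3" --pt "0 0 0 0 0 0 -1" --pt "0 0 0 0 0 0 -1"

```text
time_s: 3.0
ee_pos: [0.5323, -0.1326, 0.0322]
eef_rot: [-3.141, 0.001, 3.006]
force: [0.8, 0.3, -0.6]
grip_width: 0.0652
grip_force: 0.0
```

jog_arm --pt "0 0 0 0 0 0 -1" --pt "0 0 0 0 0 0 -1" --pt "0 0 0 0 0 0 -1"

```text
time_s: 3.3
ee_pos: [0.5322, -0.1327, 0.0319]
eef_rot: [-3.141, 0.001, 3.006]
force: [-1.9, -1.5, 5.4]
grip_width: 0.0536
grip_force: 35.0
```

jog_arm --pt "0 0 -0.01 0 0 0 -1" --pt "0 0 -0.03 0 0 0 -1" --pt "0 0 -0.04 0 0 0 -1" --pt "0 0 0 0 0 -0.1275 -1" --pt "0 0 0 0 0 -0.1275 -1"

```text
time_s: 3.8
ee_pos: [0.5323, -0.1325, 0.113]
eef_rot: [-3.141, 0.002, -3.017]
force: [-0.6, -0.2, -1.8]
grip_width: 0.0541
grip_force: 35.0
```

jog_arm --pt "0.0064 -0.0401 0 0 0 0 -1" --pt "0.0064 -0.0401 0 0 0 0 -1" --pt "0.0064 -0.0401 0 0 0 0 -1" --pt "0.0064 -0.0401 0 0 0 0 -1" --pt "0.0064 -0.0401 0 0 0 0 -1"

```text
time_s: 4.3
ee_pos: [0.5236, -0.3368, 0.1118]
eef_rot: [3.141, -0.0, -3.022]
force: [0.7, 0.2, -1.5]
grip_width: 0.0538
grip_force: 35.0
```

jog_arm --pt "0.0064 -0.0401 0 0 0 0 -1" --pt "0 0 0 0 0 0 -1" --pt "0 0 0.04 0 0 0 -1"

```text
time_s: 4.6
ee_pos: [0.5242, -0.3783, 0.0759]
eef_rot: [-3.136, 0.006, -3.024]
force: [1.3, 0.7, -1.7]
grip_width: 0.0537
grip_force: 35.0
```

```bash
python3 - <<'E'
from h import *
plan(.522,-.376,.117)
look('w2')
E
```

```text
t 4.6 at [ 0.5242 -0.3783  0.0759] rot [-3.136  0.006 -3.024] w 0.0537 F [ 1.3  0.7 -1.7] | rz 0.001 tx,ty 0.0019 0.0025 tz= 0.0759 - target z
```

View pics/w2.png

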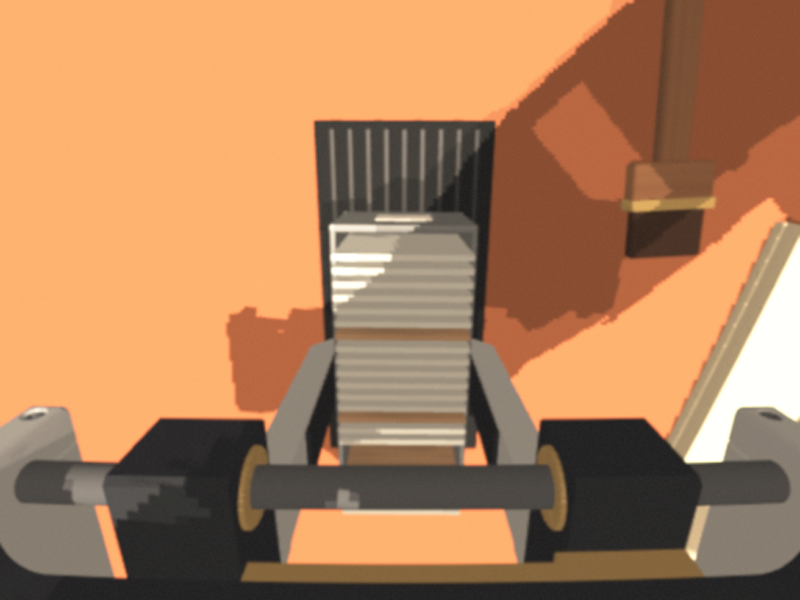

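jog_arm --pt "0 0 0.025 0 0 0 -1" --pt "0 0 0.012 0 0 0 -1" --pt "0 0 0.005 0 0 0 -1" --pt "0 0 0.002 0 0 0 -1" --pt "0 0 0.002 0 0 0 -1"

```text
time_s: 5.15
ee_pos: [0.523, -0.3761, 0.0269]
eef_rot: [-3.141, 0.001, -3.022]
force: [-10.1, 8.4, 26.5]
grip_width: 0.0541
grip_force: 35.0
```

jog_arm --pt "0 0 0 0 0 0 -1"

```text
time_s: 5.25
ee_pos: [0.523, -0.3762, 0.0269]
eef_rot: [-3.141, 0.001, -3.022]
force: [-1.2, 2.0, 4.4]
grip_width: 0.0536
grip_force: 35.0
```

jog_arm --pt "0 0 0 0 0 0 0.5" --pt "0 0 0 0 0 0 1" --pt "0 0 0 0 0 0 1" --pt "0 0 -0.02 0 0 0 1" --pt "0 0 -0.04 0 0 0 1"

```text
time_s: 5.75
ee_pos: [0.5212, -0.375, 0.0833]
eef_rot: [3.138, -0.004, -3.022]
force: [-0.8, -0.6, 0.4]
grip_width: 0.0902
grip_force: 0.0
```

jog_arm --pt "0 0 -0.045 0 0 0 1" --pt "0 0 -0.045 0 0 0 1" --pt "-0.0034 0.0466 -0.025 0 0 0 1" --pt "-0.0054 0.0466 0 0 0 0 1" --pt "-0.0054 0.0466 0 0 0 0 1"

```text
time_s: 6.25
ee_pos: [0.5199, -0.2368, 0.1999]
eef_rot: [-3.141, 0.001, -3.023]
force: [0.9, 1.0, -0.3]
grip_width: 0.0941
grip_force: 0.0
```

jog_arm --pt "-0.0054 0.0466 0 0 0 0 1" --pt "-0.0054 0.0466 0 0 0 0 1" --pt "-0.0054 0.0466 0 0 0 0 1" --pt "-0.0054 0.0466 0 0 0 0 1" --pt "-0.0054 0.0466 0 0 0 0 1"

```text
time_s: 6.75
ee_pos: [0.5188, -0.0017, 0.1993]
eef_rot: [-3.141, 0.001, -3.023]
force: [1.5, 0.3, 0.5]
grip_width: 0.0941
grip_force: 0.0
```

jog_arm --pt "-0.0054 0.0466 0 0 0 0 1" --pt "-0.0054 0.0466 0 0 0 0 1" --pt "-0.0054 0.0466 0 0 0 0 1" --pt "-0.0054 0.0466 0 0 0 0 1" --pt "-0.0054 0.0466 0 0 0 0 1"

```text
time_s: 7.25
ee_pos: [0.5179, 0.233, 0.1993]
eef_rot: [3.142, 0.001, -3.022]
force: [0.4, -0.4, 0.1]
grip_width: 0.0942
grip_force: 0.0
```

jog_arm --pt "-0.0054 0.0466 0 0 0 0 1" --pt "-0.0054 0.0466 0 0 0 0 1" --pt "-0.0054 0.0466 0 0 0 0 1" --pt "0 0 0 0 0 0 1"

```text
time_s: 7.65
ee_pos: [0.5164, 0.3762, 0.1982]
eef_rot: [3.141, -0.001, -3.018]
force: [0.3, 0.0, 0.0]
grip_width: 0.0938
grip_force: 0.0
```

```bash
python3 - <<'E'
from h import *
plan(.52,.375,.12)
look('w3')
E
```

```text
t 7.65 at [0.5164 0.3762 0.1982] rot [ 3.141e+00 -1.000e-03 -3.018e+00] w 0.0938 F [0.3 0.  0. ] | rz 0.004 tx,ty -0.0034 -0.0017 tz= 0.1982 - target z
```

View pics/w3.png

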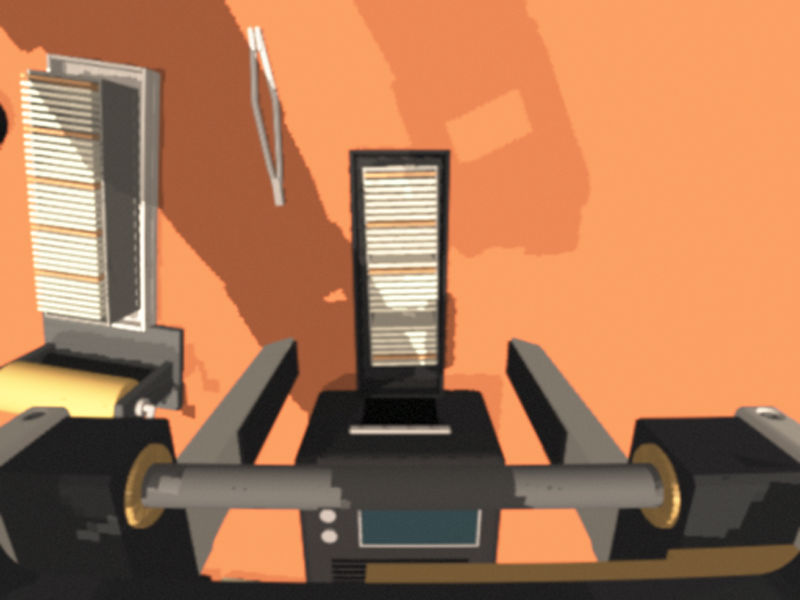

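The scanner rim is at (350–450, 152–392), and the medium magazine at (362–440, 166–367).

```bash
cat >> h.py <<'E'
def rep(m,n,z,ps):
    q=np.array([big(m,p,z)[:2] for p in ps]);d=(q[3]+q[2]-q[0]-q[1])/2
    print(n,q.mean(0).round(4),'near',((q[0]+q[1])/2).round(4),'len',np.linalg.norm(d).round(4),'wid',np.linalg.norm(q[1]-q[0]).round(4),np.linalg.norm(q[3]-q[2]).round(4),'yaw',np.arctan2(d[1],d[0]).round(3))
E
python3 - <<'E'
from h import *
m=load('w3')
rep(m,'scan',.022,((350,152),(450,152),(443,393),(358,393)))
rep(m,'med',.058,((361,166),(440,168),(434,367),(370,366)))
E
```

```text
scan [0.5274 0.3766] near [0.4233 0.3634] len 0.2099 wid 0.078 0.0778 yaw 0.126
med [0.511  0.3755] near [0.4344 0.3653] len 0.1545 wid 0.0558 0.0516 yaw 0.131
```

jog_arm --pt "0.006 0 0.045 0 0 0 1" --pt "0 0 0.045 0 0 0 1" --pt "0 0 0.04 0 0 0 1" --pt "0 0 0.025 0 0 0 1" --pt "0 0 0.012 0 0 0 1"

```text
time_s: 8.2
ee_pos: [0.5112, 0.3693, 0.0298]
eef_rot: [-3.14, -0.003, -3.023]
force: [0.4, 0.2, 1.1]
grip_width: 0.0944
grip_force: 0.0
```

jog_arm --pt "0 0 0 0 0 0 0.5" --pt "0 0 0 0 0 0 0.2" --pt "0 0 0 0 0 0 -0.3" --pt "0 0 0 0 0 0 -1" --pt "0 0 0 0 0 0 -1"

```text
time_s: 8.7
ee_pos: [0.5121, 0.3714, 0.033]
eef_rot: [3.141, 0.001, -3.022]
force: [0.3, 0.9, 0.8]
grip_width: 0.0574
grip_force: 0.5
```

jog_arm --pt "0 0 0 0 0 0 -1" --pt "0 0 0 0 0 0 -1" --pt "0 0 0 0 0 0 -1"

```text
time_s: 9.0
ee_pos: [0.512, 0.3714, 0.0328]
eef_rot: [3.141, 0.001, -3.022]
force: [-0.9, -0.3, 5.8]
grip_width: 0.054
grip_force: 34.9
```

jog_arm --pt "0 0 -0.01 0 0 0 -1" --pt "0 0 -0.03 0 0 0 -1" --pt "0 0 -0.04 0 0 0 -1" --pt "0 0 -0.04 0 0 0.13 -1" --pt "0 0 0 0 0 0.1295 -1"

```text
time_s: 9.5
ee_pos: [0.5134, 0.3721, 0.1586]
eef_rot: [3.136, 0.007, 2.996]
force: [-0.6, 0.5, -1.9]
grip_width: 0.0543
grip_force: 34.9
```

jog_arm --pt "-0.0092 -0.0452 0 0 0 0 -1" --pt "-0.0092 -0.0452 0 0 0 0 -1" --pt "-0.0092 -0.0452 0 0 0 0 -1" --pt "-0.0092 -0.0452 0 0 0 0 -1" --pt "-0.0092 -0.0452 0 0 0 0 -1"

```text
time_s: 10.0
ee_pos: [0.5254, 0.139, 0.1525]
eef_rot: [-3.141, 0.0, 3.001]
force: [0.1, -0.6, -1.0]
grip_width: 0.0538
grip_force: 34.9
```

jog_arm --pt "-0.0092 -0.0452 0 0 0 0 -1" --pt "-0.0092 -0.0452 0 0 0 0 -1" --pt "-0.0092 -0.0452 0 0 0 0 -1" --pt "-0.0092 -0.0452 0 0 0 0 -1" --pt "-0.0092 -0.0452 0 0 0 0 -1"

```text
time_s: 10.5
ee_pos: [0.5393, -0.0913, 0.1526]
eef_rot: [-3.141, 0.0, 3.001]
force: [1.8, -0.2, -1.5]
grip_width: 0.0538
grip_force: 34.9
```

jog_arm --pt "-0.0092 -0.0452 0 0 0 0 -1" --pt "0 0 0 0 0 0 -1" --pt "0 0 0.04 0 0 0 -1" --pt "0 0 0 0 0 0 -1"

```text
time_s: 10.9
ee_pos: [0.5402, -0.1346, 0.1084]
eef_rot: [3.14, -0.007, 3.001]
force: [-1.1, -0.0, -0.3]
grip_width: 0.054
grip_force: 34.9
```

```bash
python3 - <<'E'
from h import *
plan(.543,-.1355,-.14)
look('w4')
E
```

```text
t 10.9 at [ 0.5402 -0.1346  0.1084] rot [ 3.14  -0.007  3.001] w 0.054 F [-1.1 -0.  -0.3] | rz -0.001 tx,ty -0.0029 -0.0005 tz= 0.1084 - target z
```

View pics/w4.png

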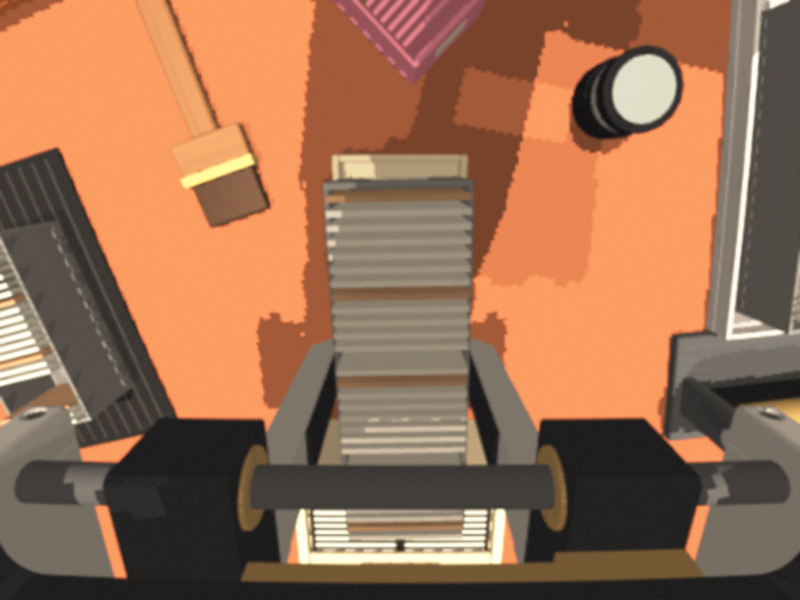

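The near rim of the box is at (332–468, 155), and the carried magazine's near end is at (325–472, 183).

```bash
python3 - <<'E'
from h import *
m=load('w4')
for n,z,a,b in(('rim',.022,(332,155),(468,155)),('mag',.1084+.0215,(325,184),(472,182))):
    p,q=big(m,a,z),big(m,b,z);d=q-p;c=(p+q)/2;e=np.array([np.cos(-.14),np.sin(-.14)])
    print(n,c[:2].round(4),'wid',np.linalg.norm(d).round(4),'ctr',(c[:2]+e*(.094 if n=='rim' else .078)).round(4), 'yaw',np.arctan2(d[0],-d[1]).round(3))
E
```

```text
rim [ 0.4506 -0.123 ] wid 0.0796 ctr [ 0.5437 -0.1361] yaw 3.002
mag [ 0.4632 -0.1249] wid 0.0519 ctr [ 0.5405 -0.1358] yaw 3.015
```

jog_arm --pt "-0.003 0 0.03 0 0 0 -1" --pt "0 0 0.025 0 0 0 -1" --pt "0 0 0.015 0 0 0 -1" --pt "0 0 0.006 0 0 0 -1" --pt "0 0 0.003 0 0 0 -1"

```text
time_s: 11.45
ee_pos: [0.5459, -0.1357, 0.0338]
eef_rot: [-3.141, 0.001, 3.002]
force: [-0.5, 0.1, -0.8]
grip_width: 0.0539
grip_force: 34.9
```

jog_arm --pt "0 0 0.0015 0 0 0 -1" --pt "0 0 0 0 0 0 -1"

```text
time_s: 11.65
ee_pos: [0.546, -0.136, 0.0328]
eef_rot: [-3.141, 0.002, 3.001]
force: [-1.3, 0.8, 2.9]
grip_width: 0.054
grip_force: 34.9
```

jog_arm --pt "0 0 0 0 0 0 0.5" --pt "0 0 0 0 0 0 1" --pt "0 0 0 0 0 0 1" --pt "0 0 -0.02 0 0 0 1" --pt "0 0 -0.04 0 0 0 1"

```text
time_s: 12.15
ee_pos: [0.5439, -0.1355, 0.0899]
eef_rot: [3.141, -0.005, 3.001]
force: [0.0, 0.1, 0.4]
grip_width: 0.0904
grip_force: 0.0
```

jog_arm --pt "0 0 -0.045 0 0 0 1" --pt "0 0 -0.045 0 0 0 1" --pt "0 0 -0.02 0 0 -0.14 1" --pt "0.0087 0.0432 0 0 0 0 1" --pt "0.0087 0.0432 0 0 0 0 1"

```text
time_s: 12.65
ee_pos: [0.5278, -0.049, 0.2021]
eef_rot: [-3.141, 0.001, 3.14]
force: [0.9, 0.1, -0.3]
grip_width: 0.094
grip_force: 0.0
```

jog_arm --pt "0.0087 0.0432 0 0 0 0 1" --pt "0.0087 0.0432 0 0 0 0 1" --pt "0.0087 0.0432 0 0 0 0 1" --pt "0.0087 0.0432 0 0 0 0 1" --pt "0 0 0 0 0 0 1"

```text
time_s: 13.15
ee_pos: [0.4923, 0.1272, 0.2018]
eef_rot: [3.141, 0.0, -3.137]
force: [0.4, 0.0, 0.4]
grip_width: 0.0937
grip_force: 0.0
```

```bash
python3 - <<'E'
from h import *
plan(.494,.123,0)
look('w5')
E
```

```text
t 13.15 at [0.4923 0.1272 0.2018] rot [ 3.141  0.    -3.137] w 0.0937 F [0.4 0.  0.4] | rz 0.004 tx,ty -0.0017 -0.0042 tz= 0.2018 - target z
```

View pics/w5.png

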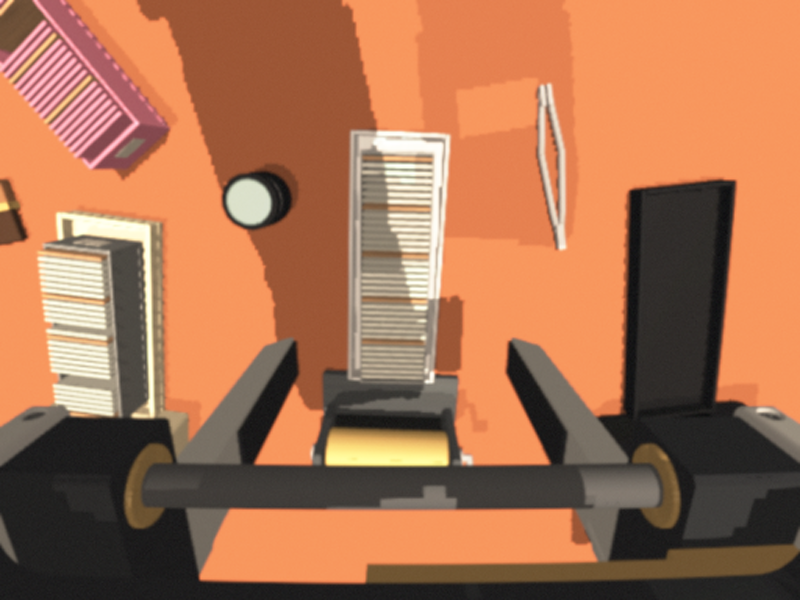

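The long magazine is at (360–436, 152–381), with the cradle rim at (350–450, 131–382). The scanner is empty at (630–735, 181–412), and the medium lies flat in the box.

```bash
python3 - <<'E'
from h import *
m=load('w5')
rep(m,'cleaner',.022,((350,131),(450,135),(434,382),(348,381)))
rep(m,'long',.058,((360,151),(436,153),(424,381),(361,380)))
rep(m,'scanner',.022,((630,190),(735,181),(715,412),(625,418)))
E
```

```text
cleaner [0.4913 0.1218] near [0.384  0.1255] len 0.2146 wid 0.078 0.0788 yaw -0.035
long [0.4889 0.1222] near [0.3993 0.1243] len 0.1793 wid 0.0538 0.0519 yaw -0.023
scanner [0.5278 0.3706] near [0.4213 0.3563] len 0.2149 wid 0.0877 0.0881 yaw 0.133
```

jog_arm --pt "0.002 -0.001 0.045 0 0 0.034 1" --pt "0 0 0.045 0 0 0 1" --pt "0 0 0.04 0 0 0 1" --pt "0 0 0.025 0 0 0 1" --pt "0 0 0.014 0 0 0 1"

```text
time_s: 13.7
ee_pos: [0.4906, 0.1209, 0.0303]
eef_rot: [-3.141, -0.003, 3.106]
force: [1.1, -0.2, 0.2]
grip_width: 0.0939
grip_force: 0.0
```

jog_arm --pt "0 0 0 0 0 0 0.5" --pt "0 0 0 0 0 0 0.2" --pt "0 0 0 0 0 0 -0.3" --pt "0 0 0 0 0 0 -1" --pt "0 0 0 0 0 0 -1"

```text
time_s: 14.2
ee_pos: [0.4916, 0.1223, 0.0332]
eef_rot: [3.141, 0.001, 3.107]
force: [0.7, -0.1, 0.3]
grip_width: 0.0571
grip_force: 0.0
```

jog_arm --pt "0 0 0 0 0 0 -1" --pt "0 0 0 0 0 0 -1" --pt "0 0 0 0 0 0 -1"

```text
time_s: 14.5
ee_pos: [0.4916, 0.1224, 0.0331]
eef_rot: [3.142, 0.001, 3.107]
force: [-1.0, -1.5, 6.0]
grip_width: 0.0541
grip_force: 35.0
```

jog_arm --pt "0 0 -0.01 0 0 0 -1" --pt "0 0 -0.03 0 0 0 -1" --pt "0 0 -0.04 0 0 0 -1" --pt "0 0 -0.04 0 0 -0.0823 -1" --pt "0 0 0 0 0 -0.0823 -1"

```text
time_s: 15.0
ee_pos: [0.4932, 0.1228, 0.1582]
eef_rot: [3.141, 0.008, -3.008]
force: [0.3, -0.1, -2.0]
grip_width: 0.0537
grip_force: 35.0
```

jog_arm --pt "-0.0119 0.0406 0 0 0 0 -1" --pt "-0.0119 0.0406 0 0 0 0 -1" --pt "-0.0119 0.0406 0 0 0 0 -1" --pt "-0.0119 0.0406 0 0 0 0 -1" --pt "-0.0119 0.0406 0 0 0 0 -1"

```text
time_s: 15.5
ee_pos: [0.5237, 0.3331, 0.153]
eef_rot: [3.142, -0.0, -3.011]
force: [0.4, -1.4, -1.4]
grip_width: 0.054
grip_force: 35.0
```

jog_arm --pt "-0.0119 0.0406 0 0 0 0 -1" --pt "0 0 0 0 0 0 -1" --pt "0 0 0.04 0 0 0 -1" --pt "0 0 0 0 0 0 -1" --pt "0 0 0 0 0 0 -1"

```text
time_s: 16.0
ee_pos: [0.5303, 0.3726, 0.1131]
eef_rot: [-3.141, -0.001, -3.012]
force: [0.4, 0.5, -0.3]
grip_width: 0.0534
grip_force: 35.0
```

```bash
python3 - <<'E'
from h import *
plan(.5305,.373,.13)
look('w6')
E
```

```text
t 16.0 at [0.5303 0.3726 0.1131] rot [-3.141e+00 -1.000e-03 -3.012e+00] w 0.0534 F [ 0.4  0.5 -0.3] | rz -0.0 tx,ty -0.0002 0.0004 tz= 0.1131 - target z
```

View pics/w6.png

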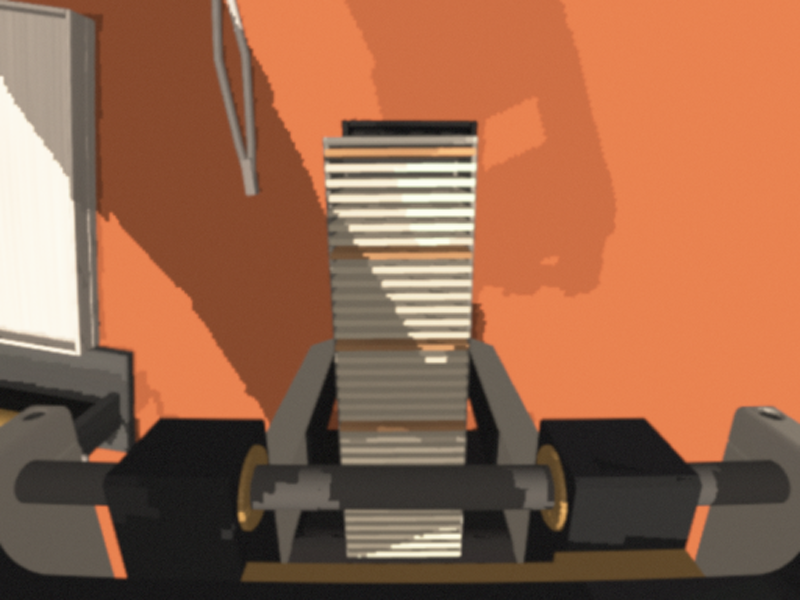

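The near rim of the scanner is at (343–478, 122), and the carried magazine's near end is at (324–477, 139).

```bash
python3 - <<'E'
from h import *
m=load('w6')
for n,z,a,b in(('rim',.022,(343,122),(478,122)),('mag',.1131+.0215,(324,139),(477,139))):
    p,q=big(m,a,z),big(m,b,z);d=q-p;c=(p+q)/2;e=np.array([np.cos(.13),np.sin(.13)])
    print(n,c[:2].round(4),'wid',np.linalg.norm(d).round(4),'ctr',(c[:2]+e*(.109 if n=='rim' else .093)).round(4), 'yaw',np.arctan2(d[0],-d[1]).round(3))
E
```

```text
rim [0.4222 0.3637] wid 0.0787 ctr [0.5302 0.3779] yaw -3.01
mag [0.4387 0.3605] wid 0.0525 ctr [0.5309 0.3725] yaw -3.011
```

jog_arm --pt "0 0.005 0.03 0 0 0 -1" --pt "0 0 0.025 0 0 0 -1" --pt "0 0 0.015 0 0 0 -1" --pt "0 0 0.006 0 0 0 -1" --pt "0 0 0.003 0 0 0 -1"

```text
time_s: 16.55
ee_pos: [0.5303, 0.3782, 0.0344]
eef_rot: [3.141, 0.001, -3.012]
force: [0.1, 0.0, -1.5]
grip_width: 0.0536
grip_force: 35.0
```

jog_arm --pt "0 0 0.0015 0 0 0 -1" --pt "0 0 0 0 0 0 -1"

```text
time_s: 16.75
ee_pos: [0.5303, 0.3784, 0.0331]
eef_rot: [3.141, 0.001, -3.011]
force: [0.8, 0.1, -1.3]
grip_width: 0.0536
grip_force: 35.0
```

jog_arm --pt "0 0 0.001 0 0 0 -1" --pt "0 0 0 0 0 0 0.5" --pt "0 0 0 0 0 0 1" --pt "0 0 0 0 0 0 1" --pt "0 0 -0.02 0 0 0 1"

```text
time_s: 17.25
ee_pos: [0.5286, 0.3774, 0.0488]
eef_rot: [-3.14, -0.004, -3.011]
force: [0.7, 0.1, 0.6]
grip_width: 0.0824
grip_force: 0.0
```

jog_arm --pt "0 0 -0.04 0 0 0.011 1" --pt "0 0 -0.045 0 0 0 1" --pt "0 0 -0.045 0 0 0 1" --pt "0.006 -0.0468 -0.02 0 0 0 1" --pt "0.006 -0.0468 0 0 0 0 1"

```text
time_s: 17.75
ee_pos: [0.5296, 0.2849, 0.2039]
eef_rot: [3.14, 0.005, -3.02]
force: [2.1, 0.1, -1.5]
grip_width: 0.0939
grip_force: 0.0
```

jog_arm --pt "0.006 -0.0468 0 0 0 0 1" --pt "0.006 -0.0468 0 0 0 0 1" --pt "0.006 -0.0468 0 0 0 0 1" --pt "0.006 -0.0468 0 0 0 0 1" --pt "0.006 -0.0468 0 0 0 0 1"

```text
time_s: 18.25
ee_pos: [0.5268, 0.0472, 0.2008]
eef_rot: [-3.142, 0.001, -3.022]
force: [0.3, -0.5, -1.3]
grip_width: 0.094
grip_force: 0.0
```

jog_arm --pt "0.006 -0.0468 0 0 0 0 1" --pt "0.006 -0.0468 0 0 0 0 1" --pt "0.006 -0.0468 0 0 0 0 1" --pt "0.006 -0.0468 0 0 0 0 1" --pt "0.006 -0.0468 0 0 0 0 1"

```text
time_s: 18.75
ee_pos: [0.5248, -0.1889, 0.2008]
eef_rot: [-3.141, 0.0, -3.022]
force: [0.2, -0.0, 0.2]
grip_width: 0.0938
grip_force: 0.0
```

jog_arm --pt "0.006 -0.0468 0 0 0 0 1" --pt "0.006 -0.0468 0 0 0 0 1" --pt "0.006 -0.0468 0 0 0 0 1" --pt "0.006 -0.0468 0 0 0 0 1" --pt "0 0 0 0 0 0 1"

```text
time_s: 19.25
ee_pos: [0.5222, -0.3803, 0.1996]
eef_rot: [-3.142, -0.001, -3.027]
force: [0.0, 0.5, -0.1]
grip_width: 0.094
grip_force: 0.0
```

jog_arm --pt "0 0 0 0 0 0 1" --pt "0 0 0 0 0 0 1"

```text
time_s: 19.45
ee_pos: [0.5238, -0.3747, 0.2007]
eef_rot: [3.141, 0.0, -3.021]
force: [-0.3, 0.4, 0.5]
grip_width: 0.0944
grip_force: 0.0
```

```bash
python3 - <<'E'
from h import *
plan(.523,-.376,.12)
E
```

```text
t 19.45 at [ 0.5238 -0.3747  0.2007] rot [ 3.141  0.    -3.021] w 0.0944 F [-0.3  0.4  0.5] | rz 0.0 tx,ty 0.001 -0.0012 tz= 0.2007 - target z
```

jog_arm --pt "0.001 -0.001 0.045 0 0 0 1" --pt "0 0 0.045 0 0 0 1" --pt "0 0 0.04 0 0 0 1" --pt "0 0 0.028 0 0 0 1" --pt "0 0 0.015 0 0 0 1"

```text
time_s: 19.95
ee_pos: [0.5225, -0.3749, 0.0255]
eef_rot: [3.14, -0.002, -3.021]
force: [-0.3, -0.4, 0.5]
grip_width: 0.0942
grip_force: 0.0
```

jog_arm --pt "0 0 0 0 0 0 0.5" --pt "0 0 0 0 0 0 0.2" --pt "0 0 0 0 0 0 -0.3" --pt "0 0 0 0 0 0 -1" --pt "0 0 0 0 0 0 -1"

```text
time_s: 20.45
ee_pos: [0.523, -0.377, 0.0285]
eef_rot: [-3.141, 0.001, -3.022]
force: [0.3, -0.1, 0.3]
grip_width: 0.057
grip_force: 0.0
```

jog_arm --pt "0 0 0 0 0 0 -1" --pt "0 0 0 0 0 0 -1" --pt "0 0 0 0 0 0 -1"

```text
time_s: 20.75
ee_pos: [0.5229, -0.3769, 0.0283]
eef_rot: [-3.141, 0.001, -3.022]
force: [-1.4, 1.1, 6.1]
grip_width: 0.0532
grip_force: 35.0
```

jog_arm --pt "0 0 -0.01 0 0 0 -1" --pt "0 0 -0.03 0 0 0 -1" --pt "0 0 -0.045 0 0 0 -1" --pt "0 0 -0.045 0 0 0.0773 -1" --pt "0 0 0 0 0 0.0773 -1"

```text
time_s: 21.25
ee_pos: [0.5245, -0.3782, 0.1652]
eef_rot: [-3.135, 0.008, 3.103]
force: [0.7, -0.7, -2.4]
grip_width: 0.0537
grip_force: 35.0
```

jog_arm --pt "0.0044 0.0452 0 0 0 0 -1" --pt "0.0044 0.0452 0 0 0 0 -1" --pt "0.0044 0.0452 0 0 0 0 -1" --pt "0.0044 0.0452 0 0 0 0 -1" --pt "0.0044 0.0452 0 0 0 0 -1"

```text
time_s: 21.75
ee_pos: [0.5082, -0.1484, 0.158]
eef_rot: [-3.142, 0.0, 3.106]
force: [1.4, -0.0, -1.4]
grip_width: 0.0534
grip_force: 35.0
```

jog_arm --pt "0.0044 0.0452 0 0 0 0 -1" --pt "0.0044 0.0452 0 0 0 0 -1" --pt "0.0044 0.0452 0 0 0 0 -1" --pt "0.0044 0.0452 0 0 0 0 -1" --pt "0.0044 0.0452 0 0 0 0 -1"

```text
time_s: 22.25
ee_pos: [0.4942, 0.0783, 0.1581]
eef_rot: [-3.142, 0.001, 3.106]
force: [0.2, 0.1, -2.6]
grip_width: 0.0535
grip_force: 35.0
```

jog_arm --pt "0.0044 0.0452 0 0 0 0 -1" --pt "0 0 0 0 0 0 -1" --pt "0 0 0.04 0 0 0 -1" --pt "0 0 0 0 0 0 -1" --pt "0 0 0 0 0 0 -1"

```text
time_s: 22.75
ee_pos: [0.4918, 0.1213, 0.1181]
eef_rot: [-3.141, -0.001, 3.106]
force: [0.1, -0.9, -2.3]
grip_width: 0.0534
grip_force: 35.0
```

```bash
python3 - <<'E'
from h import *
plan(.492,.122,-.035)
look('w7')
E
```

```text
t 22.75 at [0.4918 0.1213 0.1181] rot [-3.141e+00 -1.000e-03  3.106e+00] w 0.0534 F [ 0.1 -0.9 -2.3] | rz -0.001 tx,ty -0.0001 0.0007 tz= 0.1181 - target z
```

View pics/w7.png

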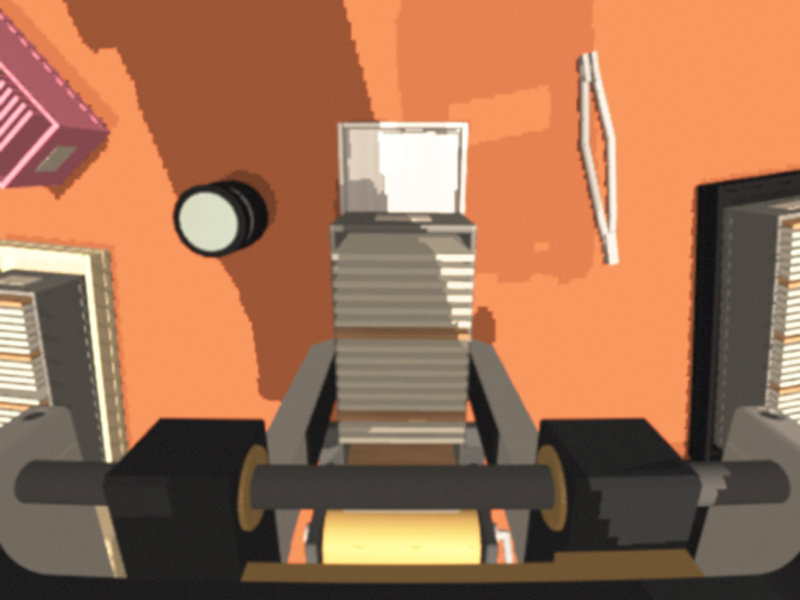

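The cradle rim (338–468) and the carried magazine (331–475) share column 403, so it is aligned and I lower it.

jog_arm --pt "0 0 0.035 0 0 0 -1" --pt "0 0 0.025 0 0 0 -1" --pt "0 0 0.015 0 0 0 -1" --pt "0 0 0.006 0 0 0 -1" --pt "0 0 0.0025 0 0 0 -1"

```text
time_s: 23.3
ee_pos: [0.4926, 0.1217, 0.0349]
eef_rot: [3.141, 0.001, 3.106]
force: [-0.8, 0.4, -2.5]
grip_width: 0.0537
grip_force: 35.0
```

jog_arm --pt "0 0 0.0015 0 0 0 -1" --pt "0 0 0.0005 0 0 0 -1" --pt "0 0 0 0 0 0 -1"

```text
time_s: 23.6
ee_pos: [0.4926, 0.1219, 0.0332]
eef_rot: [3.141, 0.002, 3.106]
force: [-1.6, -0.4, 6.5]
grip_width: 0.0535
grip_force: 35.0
```

Contact. Release, lift, and look once more.

jog_arm --pt "0 0 0 0 0 0 0.5" --pt "0 0 0 0 0 0 1" --pt "0 0 0 0 0 0 1" --pt "0 0 -0.02 0 0 0 1" --pt "0 0 -0.04 0 0 0 1"

```text
time_s: 24.1
ee_pos: [0.4904, 0.1216, 0.0906]
eef_rot: [-3.141, -0.005, 3.106]
force: [-0.2, -0.2, 0.8]
grip_width: 0.0903
grip_force: 0.0
```

jog_arm --pt "0 0 -0.045 0 0 0 1" --pt "0 0 -0.045 0 0 0 1" --pt "0 0 -0.045 0 0 0 1" --pt "0 0 -0.03 0 0 0 1" --pt "0 0 0 0 0 0 1"

```text
time_s: 24.6
ee_pos: [0.4931, 0.1221, 0.2613]
eef_rot: [3.14, 0.007, 3.106]
force: [-0.7, -0.1, -0.7]
grip_width: 0.0938
grip_force: 0.0
```

jog_arm --pt "0 0 0 0 0 0 1" --pt "0 0 0 0 0 0 1"

```text
time_s: 24.8
ee_pos: [0.4915, 0.1218, 0.2556]
eef_rot: [-3.141, -0.002, 3.106]
force: [-0.3, -0.1, -0.2]
grip_width: 0.0941
grip_force: 0.0
```

```bash
python3 - <<'E'
from h import *
look('w8')
E
```

```text
(no output)
```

View pics/w8.png

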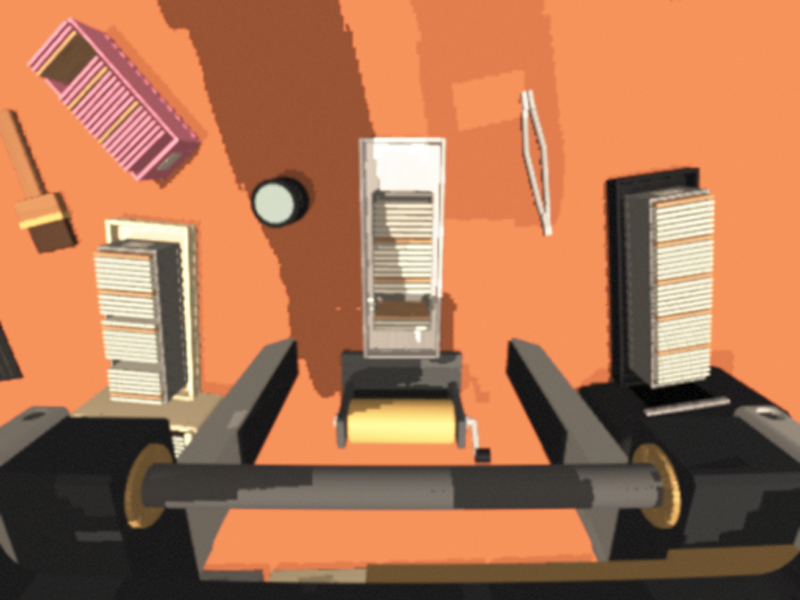

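The picture shows the short magazine flat in the cradle (372–434, 192–352), the medium in the box (95–185, 242–400) and the long in the scanner (625–714, 190–387). One numeric check before handing in.

```bash
python3 - <<'E'
from h import *
m=load('w8')
rep(m,'long',.062,((651,198),(713,192),(710,379),(650,386)))
rep(m,'med',.062,((95,250),(158,248),(167,402),(110,402)))
print('targets: scanner .530 .378 / box .5437 -.136')
E
```

```text
long [0.527  0.3747] near [0.438  0.3625] len 0.1798 wid 0.054 0.0591 yaw 0.136
med [ 0.5438 -0.131 ] near [ 0.4681 -0.1205] len 0.1528 wid 0.0578 0.0579 yaw -0.138
targets: scanner .530 .378 / box .5437 -.136
```

All are within tolerance, so I hand in.

```bash
python3 -c "
from station import ctrl
print(ctrl.hand_in())"
```

```text
the job is handed in; nothing more can be done
None
```

I handed the job in: the long magazine is in the scanner, the medium in the slide box and the short in the cleaning cradle, each within tolerance by my last camera check. The loupe, film clip and brush were not touched, and no verdict was returned.

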